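# Lay the pipettes on their rest

### The arm

A 7-joint arm with a two-finger parallel gripper is mounted at the origin on a cart in front of the work surface, level with it; the furniture and walls round the work are solid. World frame = base frame: x ahead of the robot, y to its left, z up, the work surface at z = 0. Lengths are in m, angles in degrees, forces in N, time in s.
With the tool pointing down it reaches from about 0.425 to 0.8 m from the base axis. Payload 8.3 kg.
Tool frame: the origin (TCP) lies between the finger pads; the fingertips stand tip_extent ahead of it and the grasp point (between the pads) is the TCP (tip_extent is the distance from the TCP to the fingertips, in m); z points along the fingers, y is the line along which they close (so a half turn about z gives the same grasp; the last joint's range is limited). The gripper opens to 85 mm and grips with 20 to 120 N. Pads are 22 mm wide; open, the fingers measure 114 mm over their backs; the gripper's body (76 mm by 85 mm) begins 54 mm behind the grasp point. The pads swing forward as they close: fully open they stand 13 mm farther back than shut.
Start: joints at [68.761, 21.967, 0.94, 78.501, -0.361, 79.538, -2.664], TCP at [0.189, -0.596, 0.25] pointing down, gripper open.
Joint ranges: [-169.22, 169.22], [-14.56, 117.87], [-87.37, 89.26], [10.42, 133.3], [-82.24, 262.24], [0.94, 117.77], [-172.7, 172.7]. Speed limits (degrees/s): [136.94, 136.94, 172.46, 172.46, 180, 180, 180].

### API

Orientations are given as a 3x3 rotation matrix whose columns are the frame's x, y, z axes.
In Python, from plant import * gives the robot as it stands.
- The arm moves only by the tool drive_tool, never from a script. Its argument "moves" is a list of rows, each a list of 2 entries, a list of its own where there are three numbers: the shift along the tool's x, y, z in cm, then the turn, a rotation vector about the tool's x, y, z in degrees. In form: [[[dx, dy, dz], [wx, wy, wz]], ...]. A call has 1 to 12 rows; each row shifts and turns the commanded pose from where the row before left it, along the tool's axes as they then stand; what a row does not reach is not made up. A row lasts 1/12 s, in which the tool goes at most 41.7 mm and 7.16 degrees, less where a joint would pass 70% of its speed; a pose out of reach is approached as far as the arm can. A call with a gripper value outside its range is refused whole. "jaw" is the opening, from 0 (shut) to 1 (fully open), set as the call begins (left out, the last holds). The fingers move at their own pace and stop on an object; "force" is the grip in N (left out, the last holds). Time passes only in rows, so rows that do not move let the fingers close. It gives the time, the measured TCP pose, the force, the opening and the grip force at its end, in the units of the state.
- state(): the state, without advancing time (a new reading comes with each control period).
- get_image(name): name is "scene" or "top"; returns the picture (480x640x3 uint8, red, green, blue); there is no depth.
- camera_info(name): a dict with "fx", "fy", "cx", "cy" (pixels), "extrinsics" (4x4, takes a point from camera to world coordinates). Camera axes: x right, y down, z forward; pixel columns grow to the right and rows downward; lengths in m; the calibration is good to about 2 mm. A picture is of the moment at which its call begins. camera_info takes no time and is no camera call.
- sign_off(): hands the job in; it is judged then, once.
Trained networks look in the newest picture that a camera, given by its name, has taken for a name from the list of things; names that differ only in an ending like _2 or _b are one class to them, and where a whole thing is asked for, a point or a joint stands for the part that bears it (a point fixed in the world has none). Each returns a list of dicts, best first, with "p" (0 to 1); they miss things now and then, are a little off and sometimes report something else, mostly with a low value. They report only what shows in the picture. A call takes as long as a camera call.
- regions_of(camera, thing): "mask" (480x640 bool, what is visible of it) and "point" ([column, row] in pixels, amid what is visible of it).
- place_of(camera, thing): "point" ([column, row] in pixels: a listed point, or the origin of a listed thing).
The state is a dict: "clock": time; "joint_positions": joint angles; "joint_velocities": joint speeds; "effort": joint torques, N m; "position": TCP position; "ee_rot": TCP orientation; "contact_force": force on the tool from outside, world axes, zero at the start; "ft_torque": the same for the moment, N m; "finger_gap": opening from 0.0 (shut) to 1.0 (fully open); "grip_force": force on a finger pad.
Only numpy, scipy, OpenCV 4.12 (cv2) and the standard library are available. Lean on these libraries where they do the work, as an engineer would, in place of code of your own. Each camera call takes 0.05 s, during which the arm holds its last target. There are 200 camera calls.

### The job

Two pipettes lie in front of the robot between the tube rack and the grey pipette rest (another, beyond the tube rack, stays). Put these two away on the rest: lay each flat on its side, as it lies now, along a place of its own, with its handle down in the wide notch and its thin nozzle down in the narrow notch, about evenly across the two bars, so that both point the same way. Set them down rather than dropping them, let go, and leave the specimen cup, the carton and the roll of tape where they stand.

Things in the scene. Friction and masses are not known exactly. Their poses are not given: they have to be found in the camera images.
- pipette_a_mid (a point): Middle point of pipette_a, where to grip it: in the middle of the handle's section (24 mm wide in x, 25 mm high), 12.5 mm above what it lies on, 31 mm from the handle's nozzle end and 79 mm from its plunger end. Axes: z up as it lies, +y along the pipette towards the plunger (the nozzle points to -y), x across it
- pipette_a: Pipette lying on its side, 225 mm long, 0.06 to 0.12 kg: handle 110 mm long, 24 mm wide, 25 mm high, with a finger hook on its +x side near the plunger; short plunger at its +y end; tapering nozzle 86 mm long at its -y end, 13 mm thick at the handle. Origin on its underside, at x +10, y -5, z -12.5 mm from its middle point; z up, y along it
- pipette_a_nozzle (a point): Free end of the nozzle of pipette_a, on its long axis, 117 mm from its middle point
- pipette_b_mid (a point): Middle point of pipette_b, where to grip it: in the middle of the handle's section (24 mm wide in x, 25 mm high), 12.5 mm above what it lies on, 31 mm from the handle's nozzle end and 79 mm from its plunger end. Axes: z up as it lies, +y along the pipette towards the plunger (the nozzle points to -y), x across it
- pipette_b: Pipette lying on its side, 225 mm long, 0.06 to 0.12 kg: handle 110 mm long, 24 mm wide, 25 mm high, with a finger hook on its +x side near the plunger; short plunger at its +y end; tapering nozzle 86 mm long at its -y end, 13 mm thick at the handle. Origin on its underside, at x +10, y -5, z -12.5 mm from its middle point; z up, y along it
- pipette_b_nozzle (a point): Free end of the nozzle of pipette_b, on its long axis, 117 mm from its middle point
- rest: Grey rest with white bars, fixed: base plate 190 (x) x 150 (y) x 6 mm; two bars along x at y +60 and -60 mm, each with a notch at x -55 and +55. Bar at +y, 14 mm thick: wide notches for handles, floor 34 mm wide, 30 mm up. Bar at -y, 10 mm thick: narrow notches for nozzles, floor 22 mm wide, 36 mm up. Notch sides lean outward, 17 mm high; the wide ones' +x sides only 7 mm, under the finger hook. Origin: plate's underside centre
- rest_near (a point): Where the middle point of a pipette comes to be when it lies in the place at the -x side of the rest: 42.5 mm above the worktop, half-way between the bars (60 mm to each one's middle). Axes as the rest: y along the place, +y to the wide notch, -y to the narrow one. Between the bars it is open down to the base plate, 6 mm above the worktop
- rest_far (a point): Where the middle point of a pipette comes to be when it lies in the place at the +x side of the rest: 42.5 mm above the worktop, half-way between the bars (60 mm to each one's middle). Axes as the rest: y along the place, +y to the wide notch, -y to the narrow one. Between the bars it is open down to the base plate, 6 mm above the worktop
- cup_mid (a point): Bystander: specimen cup with a screw lid, 62 mm wide, 61 mm high; point on its upright axis, 30 mm above the worktop; z up
- carton_mid (a point): Bystander: small carton, 46 x 88 mm, 52 mm high; point on its upright axis, 26 mm above the worktop; z up
- tape_mid (a point): Bystander: roll of paper tape standing on end, 36 mm wide, 45 mm high; point on its upright axis, 23 mm above the worktop; z up

How it is judged:
By the outcome, as a careful person would: the job done as asked, in the order asked, and still so for the second after the job is handed in, with the robot touching nothing.
It also fails if it takes over 58 s, if anything falls off the work surface, if the arm or the gripper's body presses on something with over 40 N, if the wrist force passes 120 N, or if a joint passes its speed limit or range.

## Working session

There is one attempt and no reset: what is moved stays moved. The work goes in short steps, Python scripts to look and compute and a tool call to move; the robot and the scene stay as the last step left them, time stands still between calls to the robot, and variables do not carry over. Pictures are saved under pics/ and viewed, at most 10 in all, crops included, and the job is handed in when it is done.

Besides the shell and the picture viewer there is one more tool, called after ">>>" as name([rows], argument=value, ...), one row to a line, values as JSON. drive_tool: Moves the arm, as the interface text tells. Its arguments: {"type":"object","properties":{"moves":{"type":"array","items":{"type":"array"}},"jaw":{"type":"number"},"force":{"type":"number"}},"required":["moves"]}

```bash
ls; mkdir -p pics
cat > h.py <<'E'
from plant import *
import numpy as np, cv2
def ray(cam,px):
    c=camera_info(cam);E=np.array(c["extrinsics"])
    d=E[:3,:3]@np.array([(px[0]-c["cx"])/c["fx"],(px[1]-c["cy"])/c["fy"],1.])
    return E[:3,3],d
def atz(cam,px,z):
    o,d=ray(cam,px);return o+d*(z-o[2])/d[2]
def proj(cam,p):
    c=camera_info(cam);E=np.linalg.inv(np.array(c["extrinsics"]));q=E[:3,:3]@np.array(p)+E[:3,3]
    return np.array([c["fx"]*q[0]/q[2]+c["cx"],c["fy"]*q[1]/q[2]+c["cy"]])
def save(cam,n):
    im=get_image(cam);cv2.imwrite(f"pics/{n}.png",cv2.cvtColor(im,cv2.COLOR_RGB2BGR));return im
E
python3 - <<'E'
from h import *
np.set_printoptions(precision=4,suppress=True)
s=state();print(s)
for cam in ("top","scene"):
    save(cam,cam+"0");print(cam,np.array(camera_info(cam)["extrinsics"]))
    for t,z in [("pipette_a_mid",.0125),("pipette_a_nozzle",.0125),("pipette_b_mid",.0125),("rest_near",.0425),("rest_far",.0425),("rest",0),("cup_mid",.03),("carton_mid",.026),("tape_mid",.023)]:
        for r in place_of(cam,t)[:4]: print(t,round(r["p"],2),np.round(r["point"],1),atz(cam,r["point"],z))
E
```

```text
pics
{'clock': 0.0, 'joint_positions': array([68.7595, 22.0143,  0.9401, 78.5636, -0.3613, 79.5387, -2.6644]), 'joint_velocities': array([-0.107 , -0.0031, -0.059 ,  0.0264,  0.0045,  0.0354,  0.0177]), 'effort': array([  0.0005, -62.7579,   0.8446, -37.1823,   0.0166,   0.0143,
        -0.    ]), 'position': array([ 0.1892, -0.5952,  0.2493]), 'ee_rot': array([[ 0.953 ,  0.303 , -0.0006],
       [ 0.303 , -0.953 ,  0.0019],
       [-0.    , -0.002 , -1.    ]]), 'contact_force': array([-0.2953, -0.3564, -0.2381]), 'ft_torque': array([-0.0087,  0.0276,  0.0294]), 'grip_force': 0.0, 'finger_gap': 0.9982347379024603}
top [[ 0.0218 -0.9923  0.1223  0.3721]
 [-0.9998 -0.0214  0.005   0.0838]
 [-0.0024 -0.1223 -0.9925  1.4465]
 [ 0.      0.      0.      1.    ]]
pipette_a_mid 0.86 [262.  247.5] [0.531  0.2589 0.0125]
pipette_a_nozzle 0.79 [273.1 206.4] [0.6459 0.2324 0.0125]
pipette_a_nozzle 0.7 [203.4 287.6] [0.4181 0.4139 0.0125]
pipette_b_mid 0.56 [322.9 257.5] [0.5071 0.0917 0.0125]
rest_near 0.78 [442.5 283. ] [ 0.4432 -0.2275  0.0425]
rest_near 0.64 [201.5 287. ] [0.4187 0.4122 0.042
[... 418 characters left out ...]
-0.7826  0.4438 -0.4365  0.6141]
 [ 0.0011 -0.7003 -0.7139  0.9274]
 [ 0.      0.      0.      1.    ]]
pipette_a_mid 0.64 [256.1 281. ] [0.5318 0.2529 0.0125]
pipette_a_nozzle 0.74 [237.7 251.2] [0.6397 0.2353 0.0125]
pipette_b_mid 0.88 [317.9 260.4] [0.4916 0.098  0.0125]
rest_near 0.78 [426.5 206.9] [ 0.4396 -0.2273  0.0425]
rest_far 0.94 [392.1 184.6] [ 0.5611 -0.2212  0.0425]
rest 0.7 [408.  208.4] [ 0.4946 -0.2233  0.    ]
cup_mid 0.7 [333.1 169.5] [ 0.7257 -0.1474  0.03  ]
cup_mid 0.19 [392.9 183.9] [ 0.5717 -0.237   0.03  ]
carton_mid 0.82 [356.7 158.1] [ 0.7276 -0.2414  0.026 ]
carton_mid 0.51 [332.2 169.3] [ 0.7319 -0.1494  0.026 ]
tape_mid 0.77 [220.7 347.5] [0.422  0.4143 0.023 ]
```

Run:
```python
from h import *
im=cv2.imread("pics/top0.png");cv2.imwrite("pics/topc.png",cv2.resize(im[140:340,180:500],(800,500),interpolation=cv2.INTER_CUBIC))
im=cv2.imread("pics/scene0.png");cv2.imwrite("pics/scenec.png",cv2.resize(im[120:380,180:500],(738,600),interpolation=cv2.INTER_CUBIC))
```

```text
(no output)
```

View pics/topc.png

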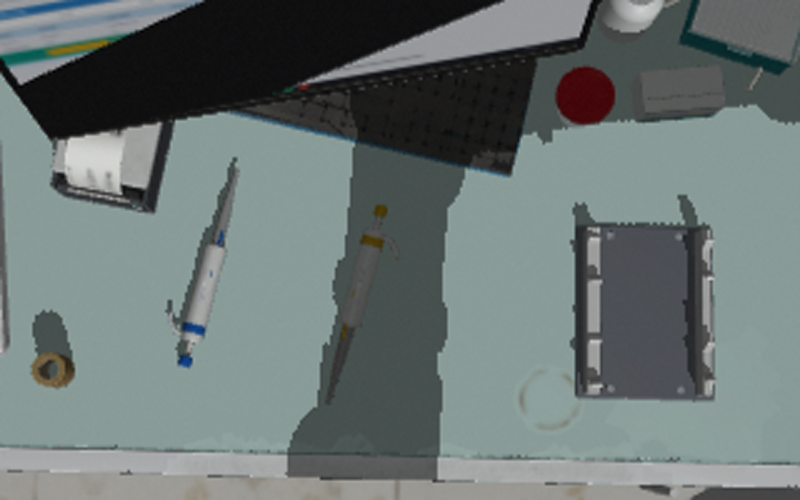

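View pics/scenec.png

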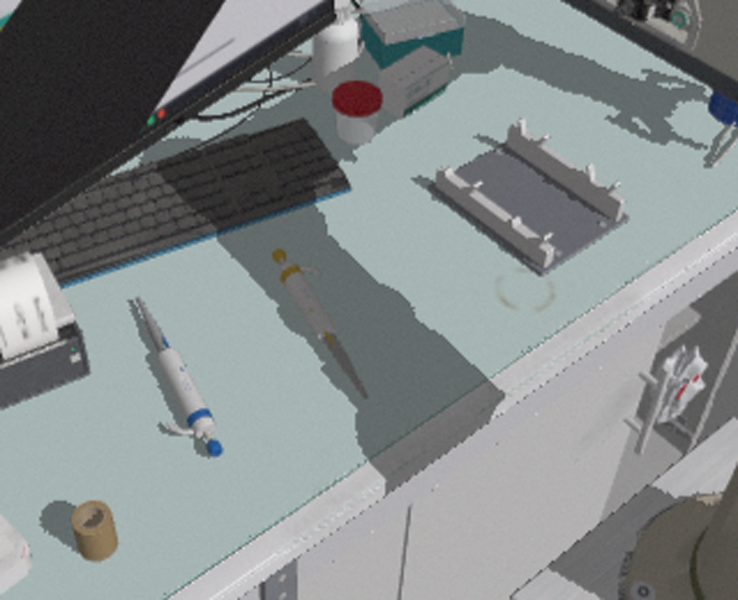

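```bash
cat > fit.py <<'E'
from h import *
from scipy.optimize import minimize
def box(x0,x1,y0,y1,z0,z1): return [[x,y,z] for x in(x0,x1) for y in(y0,y1) for z in(z0,z1)]
REST=[box(-95,95,-75,75,0,6),box(-95,95,53,67,6,30),box(-95,95,-65,-55,6,36)]+\
 [box(a,b,53,67,30,47) for a,b in((-95,-78),(-32,32),(78,95))]+[box(a,b,-65,-55,36,53) for a,b in((-95,-70),(-40,40),(70,95))]
# mid-point frame
PIP=[box(-12,12,-31,79,-12,12),box(-5,5,79,108,-5,5),[[x*s,y,z*s] for y,s in((-31,6.5),(-117,2)) for x in(-1,1) for z in(-1,1)]]
def sil(cam,parts,p,z):
    c,s=np.cos(p[2]),np.sin(p[2]);R=np.array([[c,-s,0],[s,c,0],[0,0,1]]);m=np.zeros((960,1280),np.uint8)
    for q in parts:
        w=np.array(q,float)/1000@R.T+[p[0],p[1],z]
        u=np.array([proj(cam,v) for v in w])*2+.5
        cv2.fillConvexPoly(m,cv2.convexHull(np.round(u*16).astype(np.int32)),1,shift=4)
    return m>0
def fit(masks,parts,p0,z):
    M={k:cv2.resize(v.astype(np.uint8),(1280,960),interpolation=cv2.INTER_NEAREST)>0 for k,v in masks.items()}
    def f(v):
        p=[v[0]/100,v[1]/100,v[2]/20];return -sum((lambda a,b:(a&b).sum()/(a|b).sum())(sil(k,parts,p,z),M[k]) for k in M)/len(M)
    x0=np.array([p0[0]*100,p0[1]*100,p0[2]*20])
    r=minimize(f,x0,method="Nelder-Mead",options=dict(initial_simplex=np.vstack([x0,x0+np.eye(3)*1.0]),maxiter=120,xatol=.02,fatol=1e-4))
    return np.array([r.x[0]/100,r.x[1]/100,np.degrees(r.x[2]/20)]),-r.fun
E
python3 - <<'E'
from fit import *
import plant;print([n for n in dir(plant) if n[0]!='_'], getattr(plant,'tip_extent',None))
np.set_printoptions(precision=4,suppress=True)
regs={}
for t in("pipette_a","rest"):
    for cam in("top","scene"):
        for i,r in enumerate(regions_of(cam,t)[:5]):
            print(t,cam,i,round(r["p"],2),np.round(r["point"]),r["mask"].sum())
            regs[t,cam,i]=r
def near(t,cam,w):
    u=proj(cam,w);L=[r for k,r in regs.items() if k[:2]==(t,cam)]
    r=min(L,key=lambda r:np.hypot(*(np.array(r["point"])-u)));return r["mask"] if np.hypot(*(np.array(r["point"])-u))<25 else None
for n,t,P,p0,z in(("blue","pipette_a",PIP,(.531,.256,np.radians(167)),.0125),("orange","pipette_a",PIP,(.5,.095,np.radians(-15)),.0125),("rest","rest",REST,(.495,-.222,0),0)):
    ms={c:near(t,c,(p0[0],p0[1],z)) for c in("top","scene")};ms={k:v for k,v in ms.items() if v is not None}
    print(n,list(ms),fit(ms,P,p0,z),[fit({k:v},P,p0,z) for k,v in ms.items()])
E
```

```text
['PlanningError', 'camera_info', 'get_image', 'place_of', 'regions_of', 'sign_off', 'state', 'tip_extent'] 0.019
pipette_a top 0 0.97 [325. 252.] 515
pipette_a top 1 0.89 [261. 253.] 432
pipette_a scene 0 0.82 [259. 286.] 593
pipette_a scene 1 0.75 [315. 253.] 546
pipette_a scene 2 0.63 [410. 207.] 3043
rest top 0 0.67 [435. 266.] 3802
rest top 1 0.45 [260. 252.] 473
rest scene 0 0.92 [408. 204.] 3020Traceback (most recent call last):
  File "<stdin>", line 15, in <module>
  File "fit.py", line 20, in fit
    r=minimize(f,x0,method="Nelder-Mead",options=dict(initial_simplex=np.vstack([x0,x0+np.eye(3)*1.0]),maxiter=120,xatol=.02,fatol=1e-4))
    res = _minimize_neldermead(fun, x0, args, callback, bounds=bounds,
                               **options)
    fxcc = func(xcc)
    fx = function(np.copy(x), *(wrapper_args + args))
  File "fit.py", line 18, in f
    p=[v[0]/100,v[1]/100,v[2]/20];return -sum((lambda a,b:(a&b).sum()/(a|b).sum())(sil(k,parts,p,z),M[k]) for k in M)/len(M)
                                          ~~~^^^^^^^^^^^^^^^^^^^^^^^^^^^^^^^^^^^^^^^^^^^^^^^^^^^^^^^^^^^^^^^^^^^^^^^^
  File "fit.py", line 18, in <genexpr>
    p=[v[0]/100,v[1]/100,v[2]/20];return -sum((lambda a,b:(a&b).sum()/(a|b).sum())(sil(k,parts,p,z),M[k]) for k in M)/len(M)
                                                                                   ~~~^^^^^^^^^^^^^
  File "fit.py", line 12, in sil
    u=np.array([proj(cam,v) for v in w])*2+.5
                ~~~~^^^^^^^
  File "h.py", line 10, in proj
    c=camera_info(cam);E=np.linalg.inv(np.array(c["extrinsics"]));q=E[:3,:3]@np.array(p)+E[:3,3]
ValueError: time passes only in moves, steps and waits
```

View pics/top0.png

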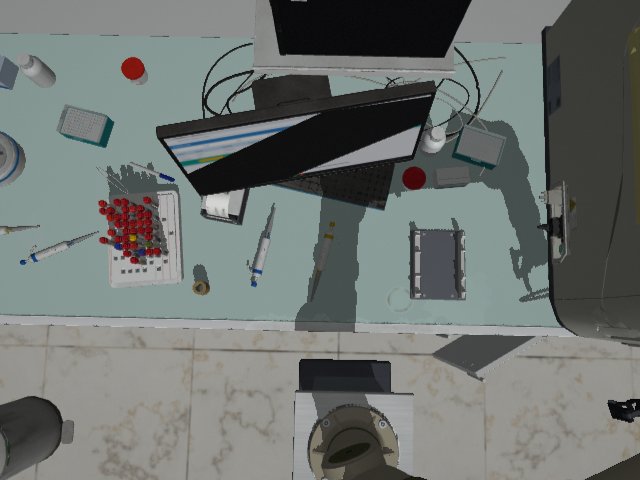

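The picture confirms the layout. The tube rack is at (145,240), with another pipette at (60,247) beyond it that stays. The two to move are blue at (262,248) and orange at (323,260), and the rest is at (438,265). The script failed because it called `camera_info` too often, so I'll cache the calibration and rerun.

```bash
sed -i 's/^import numpy as np, cv2/import numpy as np, cv2\n_ci=camera_info;_C={}\ndef camera_info(n):\n    if n not in _C:_C[n]=_ci(n)\n    return _C[n]/' h.py
python3 - <<'E'
from fit import *
np.set_printoptions(precision=4,suppress=True)
regs={}
for t in("pipette_a","rest"):
    for cam in("top","scene"):
        for i,r in enumerate(regions_of(cam,t)[:5]): regs[t,cam,i]=r
def near(t,cam,w):
    u=proj(cam,w);L=[r for k,r in regs.items() if k[:2]==(t,cam)]
    r=min(L,key=lambda r:np.hypot(*(np.array(r["point"])-u)));return r["mask"] if np.hypot(*(np.array(r["point"])-u))<25 else None
for n,t,P,p0,z in(("blue","pipette_a",PIP,(.531,.256,np.radians(167)),.0125),("orange","pipette_a",PIP,(.5,.095,np.radians(-15)),.0125),("rest","rest",REST,(.495,-.222,0),0)):
    ms={c:near(t,c,(p0[0],p0[1],z)) for c in("top","scene")};ms={k:v for k,v in ms.items() if v is not None}
    p,i=fit(ms,P,p0,z)
    print(n,p,i,[fit({k:v},P,p0,z) for k,v in ms.items()])
    p[2]=np.radians(p[2])
    for c in("top","scene"):
        f="pics/top0.png" if c=="top" else "pics/scene0.png";f2=f"pics/ov_{c}.png"
        im=cv2.imread(f2 if n!="blue" else f)
        if n=="blue": im=cv2.resize(im,(1280,960),interpolation=cv2.INTER_CUBIC)
        cs,_=cv2.findContours(sil(c,P,p,z).astype(np.uint8),cv2.RETR_LIST,cv2.CHAIN_APPROX_NONE);cv2.drawContours(im,cs,-1,(0,255,0),1);cv2.imwrite(f2,im)
a=cv2.imread("pics/ov_top.png")[390:620,460:960];b=cv2.imread("pics/ov_scene.png")[330:640,440:940]
cv2.imwrite("pics/ov.png",np.vstack([a,b]))
print(state()["clock"])
E
```

```text
blue [  0.488    0.2652 256.6846] 0.6298060974331908 [(array([  0.531 ,   0.266 , 167.0368]), np.float64(0.09196645929131729)), (array([  0.532 ,   0.254 , 167.9373]), np.float64(0.10668789808917198))]
orange [  0.4963   0.1054 -17.741 ] 0.10661497476287188 [(array([  0.4904,   0.1013, -13.3588]), np.float64(0.09499874340286504)), (array([  0.5014,   0.1025, -20.3987]), np.float64(0.12228682170542636))]
rest [ 0.4949 -0.2219  0.2337] 0.9230974461751157 [(array([ 0.4943, -0.2217,  0.1609]), np.float64(0.9614290230793551)), (array([ 0.4962, -0.2224, -1.1522]), np.float64(0.8906538603620244))]
1.4
```

View pics/ov.png

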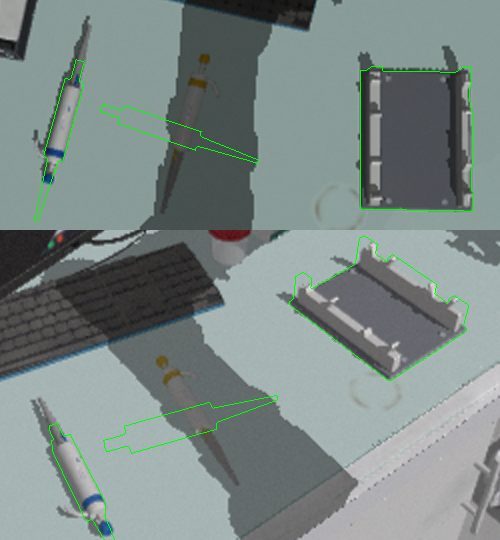

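The rest fits well at (0.495, -0.222) with yaw near 0. For the pipettes I left out a 90° offset in the starting yaw, so I'll refit them.

Run:
```python
from fit import *
np.set_printoptions(precision=4,suppress=True)
R={c:regions_of(c,"pipette_a")[:4] for c in("top","scene")}
for n,p0 in(("blue",(.531,.256,np.radians(77))),("orange",(.498,.096,np.radians(-105)))):
    ms={}
    for c in R:
        u=proj(c,(p0[0],p0[1],.0125));r=min(R[c],key=lambda r:np.hypot(*(np.array(r["point"])-u)))
        if np.hypot(*(np.array(r["point"])-u))<25: ms[c]=r["mask"]
    p,i=fit(ms,PIP,p0,.0125);print(n,p,i,[fit({k:v},PIP,p0,.0125) for k,v in ms.items()])
```

```text
blue [ 0.5295  0.2556 76.3297] 0.7397657632967014 [(array([ 0.5309,  0.2553, 76.1865]), np.float64(0.7072463768115942)), (array([ 0.5311,  0.2547, 76.6936]), np.float64(0.7811217510259918))]
orange [   0.5031    0.0929 -104.3495] 0.7991064165809437 [(array([   0.5014,    0.0935, -104.1142]), np.float64(0.8447903156074362)), (array([   0.5044,    0.0917, -104.5489]), np.float64(0.7697657393850659))]
```

>>> drive_tool([
  [[3.05, -2.5, 0], [0, 0, 0]],
  [[3.05, -2.5, 0], [0, 0, 0]],
  [[3.05, -2.5, 0], [0, 0, 0]],
  [[3.05, -2.5, 0], [0, 0, 0]],
  [[3.05, -2.5, 0], [0, 0, 0]],
  [[3.05, -2.5, 0], [0, 0, 0]],
  [[3.05, -2.5, 0], [0, 0, 0]],
  [[3.05, -2.5, 0], [0, 0, 0]],
  [[3.05, -2.5, 0], [0, 0, 0]],
  [[3.05, -2.5, 0], [0, 0, 0]],
  [[3.05, -2.5, 0], [0, 0, 0]],
  [[3.05, -2.5, 0], [0, 0, 0]],
], jaw=1)

```text
clock: 2.5
position: [0.448, -0.1971, 0.2507]
ee_rot: [[0.953, 0.303, 0.001], [0.303, -0.953, -0.001], [0.001, 0.001, -1.0]]
contact_force: [1.0, -0.4, 0.8]
finger_gap: 1.001
grip_force: 0.0
```

>>> drive_tool([
  [[0, 0, 0], [0, 0, 6.4]],
  [[0, 0, 0], [0, 0, 6.4]],
  [[0, 0, 0], [0, 0, 6.4]],
  [[0, 0, 0], [0, 0, 6.4]],
  [[0, 0, 0], [0, 0, 6.4]],
  [[-0.3, -3.7, 0], [0, 0, 0]],
  [[-0.3, -3.7, 0], [0, 0, 0]],
  [[-0.3, -3.7, 0], [0, 0, 0]],
  [[-0.3, -3.7, 0], [0, 0, 0]],
  [[-0.3, -3.7, 0], [0, 0, 0]],
  [[-0.3, -3.7, 0], [0, 0, 0]],
  [[0, 0, 0], [0, 0, 0]],
])

```text
clock: 3.5
position: [0.4851, 0.0294, 0.251]
ee_rot: [[0.971, -0.238, 0.002], [-0.238, -0.971, 0.003], [0.001, -0.003, -1.0]]
contact_force: [-1.5, 1.0, 0.7]
finger_gap: 1.003
grip_force: 0.0
```

```bash
cat > go.py <<'E'
import sys
from h import *
np.set_printoptions(precision=3,suppress=True)
x,y,z,psi=map(float,sys.argv[1:5])
s=state();R=np.array(s["ee_rot"]);p=np.array(s["position"])
cur=np.degrees(np.arctan2(R[1,1],R[0,1]))
a=np.radians(psi);T=np.array([[-np.sin(a),np.cos(a),0],[np.cos(a),np.sin(a),0],[0,0,-1]]).T
T=np.column_stack([[-np.sin(a),np.cos(a),0],[np.cos(a),np.sin(a),0],[0,0,-1]])
d=np.array([x,y,z])-p
from scipy.spatial.transform import Rotation as Ro
print("t",s["clock"],"pos",p,"psi",cur,"gap",s["finger_gap"],"grip",s["grip_force"],"F",np.array(s["contact_force"]),"q",np.array(s["joint_positions"]))
print("shift now-frame cm",R.T@d*100,"target-frame cm",T.T@d*100,"turn",Ro.from_matrix(R.T@T).as_rotvec(degrees=True))
E
python3 go.py 0.5025 0.093 0.12 -104.3
```

```text
t 3.5 pos [0.485 0.029 0.251] psi -103.75070744083422 gap 1.0026513172022442 grip 0.0 F [-1.527  1.042  0.721] q [  20.415    6.439  -29.632   98.53     3.108   75.766 -113.57 ]
shift now-frame cm [ 0.168 -6.551 13.121] target-frame cm [ 0.115 -6.598 13.098] turn [-0.201 -0.046  0.549]
```

>>> drive_tool([
  [[0.06, -3.3, 0], [0.2, 0, 0.5]],
  [[0.06, -3.3, 2], [0, 0, 0]],
  [[0, 0, 3], [0, 0, 0]],
  [[0, 0, 3], [0, 0, 0]],
  [[0, 0, 3], [0, 0, 0]],
  [[0, 0, 3], [0, 0, 0]],
  [[0, 0, 3], [0, 0, 0]],
  [[0, 0, 2], [0, 0, 0]],
  [[0, 0, 0], [0, 0, 0]],
])

```text
clock: 4.25
position: [0.4999, 0.084, 0.0564]
ee_rot: [[0.967, -0.257, -0.006], [-0.257, -0.967, 0.003], [-0.007, -0.001, -1.0]]
contact_force: [-0.9, -1.2, 0.1]
finger_gap: 1.003
grip_force: 0.0
```

```bash
python3 go.py 0.5025 0.093 0.022 -104.3
python3 - <<'E'
from h import *
save("top","t2");save("scene","s2")
a=cv2.imread("pics/t2.png")[190:310,250:400];b=cv2.imread("pics/s2.png")[190:310,240:390]
cv2.imwrite("pics/v2.png",cv2.resize(np.hstack([a,b]),(800,320),interpolation=cv2.INTER_CUBIC))
E
```

```text
t 4.25 pos [0.5   0.084 0.056] psi -104.86375667733556 gap 1.0026557826961882 grip 0.0 F [-0.88  -1.183  0.146] q [  12.361   21.663  -29.988  108.52    12.961   53.516 -128.557]
shift now-frame cm [ 0.039 -0.935  3.439] target-frame cm [ 0.025 -0.938  3.438] turn [-0.054  0.388 -0.564]
```

View pics/v2.png

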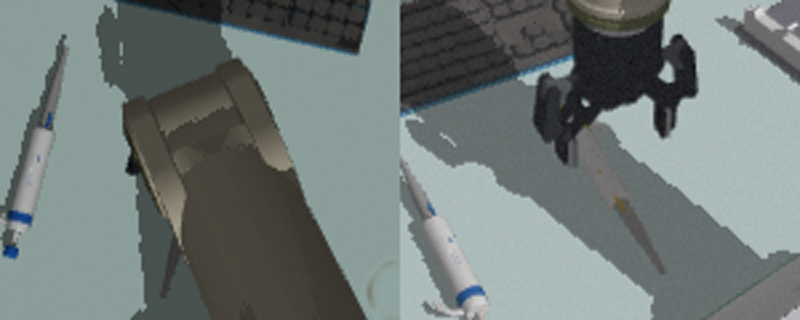

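The top view is blocked by the arm. The scene view (right panel) shows the open fingers straddling the orange pipette's handle, with its nozzle pointing to lower right as expected. Next I correct sideways and descend.

>>> drive_tool([
  [[0, -0.9, 0], [0, 0.4, -0.5]],
  [[0, 0, 1.2], [0, 0, 0]],
  [[0, 0, 1.2], [0, 0, 0]],
  [[0, 0, 1.0], [0, 0, 0]],
  [[0, 0, 0], [0, 0, 0]],
  [[0, 0, 0], [0, 0, 0]],
])

```text
clock: 4.85
position: [0.5047, 0.0934, 0.0255]
ee_rot: [[0.969, -0.248, 0.006], [-0.248, -0.969, 0.001], [0.005, -0.003, -1.0]]
contact_force: [-0.5, -0.2, 0.2]
finger_gap: 1.001
grip_force: 0.0
```

```bash
python3 go.py 0.5025 0.093 0.022 -104.3
```

```text
t 4.85 pos [0.505 0.093 0.026] psi -104.36576134728175 gap 1.0008628394728003 grip 0.0 F [-0.535 -0.192  0.18 ] q [  10.379   24.631  -29.166  109.355   15.5     49.541 -131.02 ]
shift now-frame cm [-0.203  0.097  0.351] target-frame cm [-0.202  0.096  0.352] turn [-0.157 -0.289 -0.066]
```

>>> drive_tool([
  [[-0.2, 0.1, 0.3], [0, -0.3, 0]],
  [[0, 0, 0], [0, 0, 0]],
  [[0, 0, 0], [0, 0, 0]],
  [[0, 0, 0], [0, 0, 0]],
  [[0, 0, 0], [0, 0, 0]],
  [[0, 0, 0], [0, 0, 0]],
  [[0, 0, 0], [0, 0, 0]],
  [[0, 0, 0], [0, 0, 0]],
  [[0, 0, 0], [0, 0, 0]],
], jaw=0, force=35)

```text
clock: 5.6
position: [0.5037, 0.0933, 0.0239]
ee_rot: [[0.969, -0.248, 0.003], [-0.248, -0.969, 0.003], [0.003, -0.004, -1.0]]
contact_force: [-0.5, 0.1, 5.2]
finger_gap: 0.274
grip_force: 35.7
```

```bash
python3 go.py 0.5025 0.093 0.022 -104.3
```

```text
t 5.6 pos [0.504 0.093 0.024] psi -104.35883922011574 gap 0.2743239383608502 grip 35.65097093582153 F [-0.501  0.089  5.157] q [  10.468   24.751  -29.193  109.468   15.451   49.408 -130.94 ]
shift now-frame cm [-0.107  0.062  0.188] target-frame cm [-0.107  0.062  0.189] turn [-0.219 -0.149 -0.059]
```

>>> drive_tool([
  [[0, 0, -1], [0, 0, 0]],
  [[0, 0, -2.5], [0, 0, 0]],
  [[0, 0, -3], [0, 0, 0]],
  [[0, 0, -3], [0, 0, 0]],
  [[0, 0, -3], [0, 0, 0]],
  [[0.7, 1.7, -2], [0, 0, 0]],
  [[1.4, 3.4, 0], [0, 0, 0]],
  [[1.4, 3.4, 0], [0, 0, 0]],
  [[1.4, 3.4, 0], [0, 0, 0]],
  [[1.4, 3.4, 0], [0, 0, 0]],
  [[1.4, 3.4, 0], [0, 0, 0]],
  [[1.4, 3.4, 0], [0, 0, 0]],
])

```text
clock: 6.6
position: [0.5358, -0.1456, 0.1683]
ee_rot: [[0.969, -0.248, 0.002], [-0.248, -0.969, 0.003], [0.001, -0.004, -1.0]]
contact_force: [1.1, 1.3, 0.1]
finger_gap: 0.27
grip_force: 34.9
```

>>> drive_tool([
  [[1.4, 3.4, 0], [0, 0, -3]],
  [[0, 0, 0], [0, 0, -6]],
  [[0, 0, 0], [0, 0, -6]],
  [[0, 0, 0], [0, 0, -6]],
  [[0, 0, 0], [0, 0, -6]],
  [[0, 0, 0], [0, 0, -6]],
  [[0, 0, 0], [0, 0, -6]],
  [[0, 0, 0], [0, 0, -6]],
  [[0, 0, 0], [0, 0, -6]],
  [[0, 0, 0], [0, 0, -6]],
  [[0, 0, 0], [0, 0, -6]],
  [[0, 0, 0], [0, 0, -6]],
])

```text
clock: 7.6
position: [0.5409, -0.1802, 0.168]
ee_rot: [[0.574, 0.819, 0.002], [0.819, -0.574, 0.003], [0.004, -0.0, -1.0]]
contact_force: [-0.5, 0.8, -1.2]
finger_gap: 0.277
grip_force: 34.8
```

>>> drive_tool([
  [[0, 0, 0], [0, 0, -6]],
  [[0, 0, 0], [0, 0, -6]],
  [[0, 0, 0], [0, 0, -6]],
  [[0, 0, 0], [0, 0, -6]],
  [[0, 0, 0], [0, 0, -6]],
  [[0, 0, 0], [0, 0, -5]],
  [[0, 0, 0], [0, 0, 0]],
  [[0, 0, 0], [0, 0, 0]],
])

```text
clock: 8.27
position: [0.5411, -0.1803, 0.1678]
ee_rot: [[0.009, 1.0, 0.002], [1.0, -0.009, 0.003], [0.003, 0.002, -1.0]]
contact_force: [0.3, -0.5, -1.0]
finger_gap: 0.277
grip_force: 34.8
```

```bash
python3 go.py 0.55 -0.222 0.08 0
```

```text
t 8.2667 pos [ 0.541 -0.18   0.168] psi -0.5295991401870245 gap 0.27657609619171813 grip 34.843175411224365 F [ 0.314 -0.457 -0.957] q [ 46.674  23.207 -40.165  92.73   15.496  69.737   2.881]
shift now-frame cm [-4.193  0.915  8.771] target-frame cm [-4.172  0.894  8.783] turn [ 0.118 -0.193 -0.529]
```

>>> drive_tool([
  [[-2, 0.4, 1], [0, 0, -0.5]],
  [[-2.1, 0.5, 2], [0, 0, 0]],
  [[0, 0, 2], [0, 0, 0]],
  [[0, 0, 0], [0, 0, 0]],
  [[0, 0, 0], [0, 0, 0]],
])

```text
clock: 8.68
position: [0.5496, -0.2204, 0.1169]
ee_rot: [[-0.001, 1.0, 0.0], [1.0, 0.001, 0.005], [0.005, 0.0, -1.0]]
contact_force: [0.5, 0.4, 0.4]
finger_gap: 0.271
grip_force: 34.9
```

```bash
python3 go.py 0.55 -0.222 0.0535 0
cat > held.py <<'E'
import sys
from fit import *
np.set_printoptions(precision=4,suppress=True)
x,y,z,n=float(sys.argv[1]),float(sys.argv[2]),float(sys.argv[3]),sys.argv[4]
import os
ims={c:save(c,n+c) for c in("top","scene")}
ov={}
for c in ims:
    L=regions_of(c,"pipette_a");u=proj(c,(x,y,z))
    if L:
        r=min(L,key=lambda r:np.hypot(*(np.array(r["point"])-u)));d=np.hypot(*(np.array(r["point"])-u));print(c,"p",r["p"],"dist",d,"area",r["mask"].sum())
        if d<25: print(fit({c:r["mask"]},PIP,(x,y,0),z))
    for t in("pipette_a_mid","pipette_a_nozzle"):
        for q in place_of(c,t)[:3]: print(c,t,round(q["p"],2),atz(c,q["point"],z))
    im=cv2.cvtColor(cv2.resize(ims[c],(1280,960),interpolation=cv2.INTER_CUBIC),cv2.COLOR_RGB2BGR)
    cs,_=cv2.findContours(sil(c,PIP,(x,y,0),z).astype(np.uint8),cv2.RETR_LIST,cv2.CHAIN_APPROX_NONE);cv2.drawContours(im,cs,-1,(0,255,0),1)
    u=(2*proj(c,(x,y,.03))).astype(int);ov[c]=im[max(u[1]-170,0):u[1]+130,u[0]-200:u[0]+200]
cv2.imwrite(f"pics/{n}.png",np.hstack(list(ov.values())))
E
python3 held.py 0.55 -0.222 0.107 v3
```

```text
t 8.6833 pos [ 0.55  -0.22   0.117] psi 0.036500993737427725 gap 0.2712707787158925 grip 34.8509556055069 F [0.453 0.358 0.352] q [ 47.435  28.561 -37.962  92.402  18.549  65.595   5.14 ]
shift now-frame cm [-0.188  0.036  6.344] target-frame cm [-0.158  0.037  6.344] turn [ 0.009 -0.269  0.037]
top p 0.86 dist 23.093350951117046 area 341
(array([ 0.5492, -0.2155,  0.9403]), np.float64(0.4560028500178126))
top pipette_a_mid 0.84 [0.5202 0.2522 0.107 ]
top pipette_a_mid 0.66 [ 0.5435 -0.2103  0.107 ]
top pipette_a_nozzle 0.58 [0.6272 0.2282 0.107 ]
scene p 0.67 dist 14.935970422283651 area 320
(array([ 0.5509, -0.2192,  0.4957]), np.float64(0.47318372004564474))
scene pipette_a_mid 0.97 [0.4598 0.2936 0.107 ]
scene pipette_a_nozzle 0.69 [0.5595 0.2756 0.107 ]
```

View pics/v3.png

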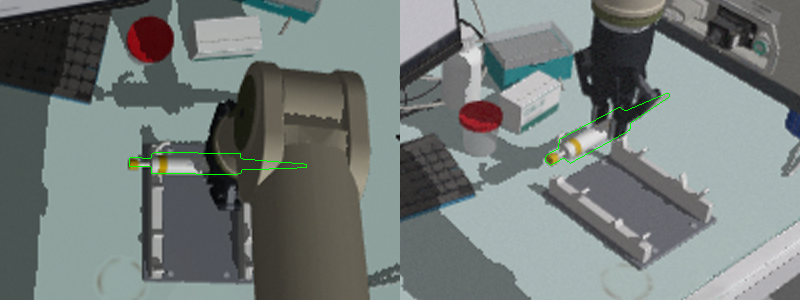

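The overlay matches: the orange pipette is level, with its plunger over the wide-notch bar and the nozzle at the expected end. Now I lower it, slowing near the bottom.

>>> drive_tool([
  [[-0.2, 0, 1], [0, 0, 0]],
  [[-0.2, 0, 1.5], [0, -0.3, 0]],
  [[0, 0, 1.5], [0, 0, 0]],
  [[0, 0, 1], [0, 0, 0]],
  [[0, 0, 0.4], [0, 0, 0]],
  [[0, 0, 0.2], [0, 0, 0]],
  [[0, 0, 0], [0, 0, 0]],
  [[0, 0, 0], [0, 0, 0]],
])

```text
clock: 9.75
position: [0.551, -0.2252, 0.0622]
ee_rot: [[-0.002, 1.0, 0.003], [1.0, 0.002, -0.002], [-0.002, 0.003, -1.0]]
contact_force: [0.0, 0.5, -0.8]
finger_gap: 0.279
grip_force: 34.9
```

```bash
python3 go.py 0.55 -0.225 0.0535 0
```

```text
t 9.75 pos [ 0.551 -0.225  0.062] psi 0.14183553350851888 gap 0.27882799102372263 grip 34.851985573768616 F [ 0.013  0.456 -0.75 ] q [ 46.337  32.151 -36.294  94.941  21.482  59.779   3.476]
shift now-frame cm [ 0.021 -0.106  0.869] target-frame cm [ 0.018 -0.103  0.869] turn [0.196 0.141 0.142]
```

>>> drive_tool([
  [[0, -0.05, 0.25], [0, 0, 0]],
  [[0, 0, 0.2], [0, 0, 0]],
  [[0, 0, 0.15], [0, 0, 0]],
  [[0, 0, 0], [0, 0, 0]],
  [[0, 0, 0], [0, 0, 0]],
])

```text
clock: 10.17
position: [0.5501, -0.2251, 0.0556]
ee_rot: [[-0.002, 1.0, 0.003], [1.0, 0.002, -0.002], [-0.002, 0.003, -1.0]]
contact_force: [-0.3, 0.9, -1.5]
finger_gap: 0.275
grip_force: 34.9
```

>>> drive_tool([
  [[0, 0, 0.15], [0, 0, 0]],
  [[0, 0, 0], [0, 0, 0]],
  [[0, 0, 0], [0, 0, 0]],
])

```text
clock: 10.42
position: [0.5503, -0.2251, 0.0542]
ee_rot: [[-0.002, 1.0, 0.003], [1.0, 0.002, -0.002], [-0.002, 0.003, -1.0]]
contact_force: [0.1, 0.2, -0.3]
finger_gap: 0.275
grip_force: 34.9
```

>>> drive_tool([
  [[0, 0, 0.12], [0, 0, 0]],
  [[0, 0, 0], [0, 0, 0]],
  [[0, 0, 0], [0, 0, 0]],
])

```text
clock: 10.67
position: [0.5504, -0.2252, 0.0539]
ee_rot: [[-0.002, 1.0, 0.003], [1.0, 0.002, -0.003], [-0.003, 0.003, -1.0]]
contact_force: [-2.1, 0.1, 7.5]
finger_gap: 0.275
grip_force: 36.0
```

>>> drive_tool([
  [[0, 0, 0.1], [0, 0, 0]],
  [[0, 0, 0], [0, 0, 0]],
  [[0, 0, 0], [0, 0, 0]],
])

```text
clock: 10.92
position: [0.5504, -0.2252, 0.0538]
ee_rot: [[-0.002, 1.0, 0.003], [1.0, 0.002, -0.003], [-0.003, 0.003, -1.0]]
contact_force: [-6.2, 1.4, 16.4]
finger_gap: 0.276
grip_force: 37.1
```

>>> drive_tool([
  [[0, 0, -0.12], [0, 0, 0]],
  [[0, 0, 0], [0, 0, 0]],
])

```text
clock: 11.08
position: [0.5504, -0.2253, 0.0539]
ee_rot: [[-0.002, 1.0, 0.003], [1.0, 0.002, -0.003], [-0.003, 0.003, -1.0]]
contact_force: [-2.6, 0.2, 9.2]
finger_gap: 0.273
grip_force: 36.1
```

>>> drive_tool([
  [[0, 0, 0], [0, 0, 0]],
  [[0, 0, 0], [0, 0, 0]],
  [[0, 0, 0], [0, 0, 0]],
  [[0, 0, 0], [0, 0, 0]],
  [[0, 0, 0], [0, 0, 0]],
  [[0, 0, 0], [0, 0, 0]],
], jaw=0.8)

```text
clock: 11.58
position: [0.5501, -0.2251, 0.053]
ee_rot: [[-0.002, 1.0, 0.002], [1.0, 0.002, -0.002], [-0.002, 0.002, -1.0]]
contact_force: [0.3, -0.2, 0.4]
finger_gap: 0.795
grip_force: 0.0
```

>>> drive_tool([
  [[0, 0, -1], [0, 0, 0]],
  [[0, 0, -2], [0, 0, 0]],
  [[0, 0, -3], [0, 0, 0]],
  [[0, 0, -3], [0, 0, 0]],
  [[0, 0, -3], [0, 0, 0]],
  [[4, 0, 0], [0, 0, 0]],
  [[4, 0, 0], [0, 0, 0]],
  [[4, 0, 0], [0, 0, 0]],
  [[4, 0, 0], [0, 0, 0]],
  [[4, 0, 0], [0, 0, 0]],
  [[4, 0, 0], [0, 0, 0]],
  [[4, 0, 0], [0, 0, 0]],
])

```text
clock: 12.58
position: [0.5489, 0.057, 0.1736]
ee_rot: [[-0.002, 1.0, 0.004], [1.0, 0.002, -0.003], [-0.003, 0.004, -1.0]]
contact_force: [0.8, 0.1, -0.7]
finger_gap: 0.797
grip_force: 0.0
```

```bash
python3 go.py 0.5305 0.255 0.17 76.4;  python3 held.py 0.55 -0.223 0.0425 v4
```

```text
t 12.5833 pos [0.549 0.057 0.174] psi 0.13171177049441002 gap 0.7967417714020856 grip 0.0 F [ 0.839  0.134 -0.66 ] q [ 26.974  21.729 -45.496  95.131  16.554  69.889 -22.071]
shift now-frame cm [19.809 -1.793  0.298] target-frame cm [ 6.443 18.817  0.359] turn [  0.078   0.274 -76.268]
top p 0.96 dist 0.861909958311072 area 554
(array([ 0.5486, -0.2248, -0.0082]), np.float64(0.7925897631779985))
top pipette_a_mid 0.96 [0.5217 0.2577 0.0425]
top pipette_a_nozzle 0.68 [0.6359 0.2335 0.0425]
scene p 0.9 dist 4.899379558219156 area 360
(array([ 0.5483, -0.2202,  1.0584]), np.float64(0.5970149253731343))
scene pipette_a_mid 0.81 [0.5119 0.2639 0.0425]
scene pipette_a_nozzle 0.83 [0.6106 0.2409 0.0425]
```

View pics/v4.png

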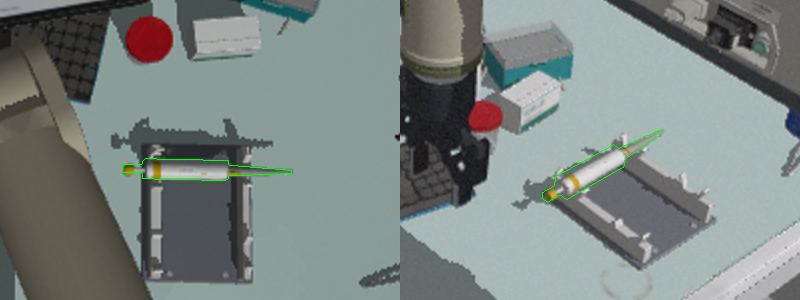

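The orange pipette is seated: its outline matches the model in both views, with the handle in the wide notch, the nozzle in the narrow one, and the yaw near 0. The monitor sits close behind the blue pipette, so I'll check clearance before going there.

Run:
```python
from h import *
def tri(a,b):
    o1,d1=ray("top",a);o2,d2=ray("scene",b);d1/=np.linalg.norm(d1);d2/=np.linalg.norm(d2)
    t=np.linalg.lstsq(np.column_stack([d1,-d2]),o2-o1,rcond=None)[0];p,q=o1+t[0]*d1,o2+t[1]*d2;return (p+q)/2,np.linalg.norm(p-q)
print(tri((414,158),(325,125)))
o,_=tri((414,158),(325,125))
z=o[2];print("left corner",atz("top",(201,195),z),"at z",z)
```

```text
(array([ 0.74326059, -0.12845203,  0.17882613]), np.float64(0.0008441401813612498))
left corner [0.63872585 0.39276753 0.17882613] at z 0.1788261349795104
```

>>> drive_tool([
  [[0, 0, 0], [0, 0, -6.4]],
  [[0, 0, 0], [0, 0, -6.4]],
  [[0, 0, 0], [0, 0, -6.4]],
  [[0, 0, 0], [0, 0, -6.4]],
  [[0, 0, 0], [0, 0, -6.4]],
  [[0, 0, 0], [0, 0, -6.4]],
  [[0, 0, 0], [0, 0, -6.4]],
  [[0, 0, 0], [0, 0, -6.4]],
  [[0, 0, 0], [0, 0, -6.4]],
  [[0, 0, 0], [0, 0, -6.4]],
  [[0, 0, 0], [0, 0, -6.4]],
  [[0, 0, 0], [0, 0, -5.9]],
])

```text
clock: 13.98
position: [0.5493, 0.0533, 0.1724]
ee_rot: [[-0.973, 0.232, 0.002], [0.232, 0.973, -0.003], [-0.003, -0.002, -1.0]]
contact_force: [-0.6, -0.5, 0.6]
finger_gap: 0.8
grip_force: 0.0
```

>>> drive_tool([
  [[1.3, 3.84, 0], [0, 0, 0]],
  [[1.3, 3.84, 0], [0, 0, 0]],
  [[1.3, 3.84, 0], [0, 0, 0]],
  [[1.3, 3.84, 0], [0, 0, 0]],
  [[1.3, 3.84, 0], [0, 0, 0]],
  [[0, 0, 3], [0, 0, 0]],
  [[0, 0, 3], [0, 0, 0]],
  [[0, 0, 3], [0, 0, 0]],
  [[0, 0, 1.5], [0, 0, 0]],
  [[0, 0, 0], [0, 0, 0]],
  [[0, 0, 0], [0, 0, 0]],
])

```text
clock: 14.9
position: [0.5315, 0.2559, 0.0671]
ee_rot: [[-0.972, 0.236, 0.001], [0.236, 0.972, -0.002], [-0.002, -0.002, -1.0]]
contact_force: [-1.0, 0.4, 0.5]
finger_gap: 0.799
grip_force: 0.0
```

```bash
python3 go.py 0.5305 0.255 0.0225 76.4
```

```text
t 14.9 pos [0.532 0.256 0.067] psi 76.34898345111895 gap 0.7985326518612433 grip 0.0 F [-1.029  0.402  0.544] q [ 10.444  38.228 -54.623  94.873  34.017  64.994  22.97 ]
shift now-frame cm [ 0.089 -0.105  4.461] target-frame cm [ 0.08  -0.114  4.461] turn [-0.116  0.116 -0.051]
```

>>> drive_tool([
  [[0.1, -0.1, 1.5], [0, 0, 0]],
  [[0, 0, 1.5], [0, 0, 0]],
  [[0, 0, 1], [0, 0, 0]],
  [[0, 0, 0.4], [0, 0, 0]],
  [[0, 0, 0], [0, 0, 0]],
  [[0, 0, 0], [0, 0, 0]],
])

```text
clock: 15.4
position: [0.5303, 0.2561, 0.0234]
ee_rot: [[-0.972, 0.235, 0.003], [0.235, 0.972, -0.002], [-0.003, -0.001, -1.0]]
contact_force: [0.3, 0.7, 0.8]
finger_gap: 0.801
grip_force: 0.0
```

>>> drive_tool([
  [[0, 0, 0], [0, 0, 0]],
  [[0, 0, 0], [0, 0, 0]],
  [[0, 0, 0], [0, 0, 0]],
  [[0, 0, 0], [0, 0, 0]],
  [[0, 0, 0], [0, 0, 0]],
  [[0, 0, 0], [0, 0, 0]],
  [[0, 0, 0], [0, 0, 0]],
  [[0, 0, 0], [0, 0, 0]],
], jaw=0, force=35)

```text
clock: 16.07
position: [0.5305, 0.2562, 0.0236]
ee_rot: [[-0.972, 0.235, 0.003], [0.235, 0.972, -0.002], [-0.004, -0.001, -1.0]]
contact_force: [-0.4, -0.7, 6.1]
finger_gap: 0.274
grip_force: 36.2
```

```bash
python3 go.py 0.5305 0.255 0.0225 76.4
```

```text
t 16.0667 pos [0.53  0.256 0.024] psi 76.43519865638727 gap 0.2741924734010089 grip 36.15458428859711 F [-0.379 -0.679  6.066] q [  9.012  41.036 -52.413  96.777  36.808  60.851  21.063]
shift now-frame cm [-0.029 -0.117  0.11 ] target-frame cm [-0.029 -0.117  0.11 ] turn [-0.056  0.219  0.035]
```

>>> drive_tool([
  [[0, 0, -1], [0, 0, 0]],
  [[0, 0, -2.5], [0, 0, 0]],
  [[0, 0, -3], [0, 0, 0]],
  [[0, 0, -3], [0, 0, 0]],
  [[0, 0, -2.5], [0, 0, 0]],
  [[-0.1, -2, 0], [0, 0, 0]],
  [[-0.2, -3.8, 0], [0, 0, 0]],
  [[-0.2, -3.8, 0], [0, 0, 0]],
  [[-0.2, -3.8, 0], [0, 0, 0]],
  [[-0.2, -3.8, 0], [0, 0, 0]],
  [[-0.2, -3.8, 0], [0, 0, 0]],
  [[-0.2, -3.8, 0], [0, 0, 0]],
])

```text
clock: 17.07
position: [0.4833, 0.0104, 0.1436]
ee_rot: [[-0.972, 0.234, 0.002], [0.234, 0.972, -0.003], [-0.003, -0.002, -1.0]]
contact_force: [0.6, -0.3, -0.6]
finger_gap: 0.276
grip_force: 35.4
```

>>> drive_tool([
  [[-0.2, -3.8, 0], [0, 0, 0]],
  [[-0.2, -3.8, 0], [0, 0, 0]],
  [[-0.2, -3.8, 0], [0, 0, 0]],
  [[-0.2, -3.8, 0], [0, 0, 0]],
  [[-0.2, -3.8, 0], [0, 0, 0]],
  [[0, -2, 0], [0, 0, 3]],
  [[0, 0, 0], [0, 0, 6]],
  [[0, 0, 0], [0, 0, 6]],
  [[0, 0, 0], [0, 0, 6]],
  [[0, 0, 0], [0, 0, 6]],
  [[0, 0, 0], [0, 0, 6]],
  [[0, 0, 0], [0, 0, 6]],
])

```text
clock: 18.07
position: [0.4447, -0.1939, 0.144]
ee_rot: [[-0.604, 0.797, 0.002], [0.797, 0.604, -0.002], [-0.003, 0.001, -1.0]]
contact_force: [0.3, -0.5, -1.0]
finger_gap: 0.28
grip_force: 35.4
```

>>> drive_tool([
  [[0, 0, 0], [0, 0, 6]],
  [[0, 0, 0], [0, 0, 6]],
  [[0, 0, 0], [0, 0, 6]],
  [[0, 0, 0], [0, 0, 6]],
  [[0, 0, 0], [0, 0, 6]],
  [[0, 0, 0], [0, 0, 6]],
  [[0, 0, 0], [0, 0, 0]],
  [[0, 0, 0], [0, 0, 0]],
])

```text
clock: 18.73
position: [0.4448, -0.1939, 0.144]
ee_rot: [[-0.029, 1.0, 0.002], [1.0, 0.029, -0.002], [-0.002, 0.002, -1.0]]
contact_force: [0.3, 0.2, -0.2]
finger_gap: 0.274
grip_force: 35.4
```

```bash
python3 go.py 0.44 -0.223 0.117 0
```

```text
t 18.7333 pos [ 0.445 -0.194  0.144] psi 1.6377188839931127 gap 0.2741516141390663 grip 35.393763184547424 F [ 0.295  0.227 -0.223] q [ 62.087  15.073 -48.16  106.724  12.61   63.48   10.893]
shift now-frame cm [-2.885 -0.57   2.703] target-frame cm [-2.906 -0.48   2.698] turn [0.14  0.136 1.638]
```

>>> drive_tool([
  [[-1.5, -0.3, 0.7], [0, 0, 1.6]],
  [[-1.4, -0.2, 1], [0, 0, 0]],
  [[0, 0, 1], [0, 0, 0]],
  [[0, 0, 0], [0, 0, 0]],
  [[0, 0, 0], [0, 0, 0]],
])

```text
clock: 19.15
position: [0.4394, -0.2235, 0.1157]
ee_rot: [[0.003, 1.0, 0.001], [1.0, -0.003, -0.0], [-0.0, 0.001, -1.0]]
contact_force: [-0.3, 0.4, -1.2]
finger_gap: 0.276
grip_force: 35.4
```

```bash
python3 go.py 0.44 -0.223 0.054 0;python3 held.py 0.44 -0.223 0.106 v5
```

```text
t 19.15 pos [ 0.439 -0.223  0.116] psi -0.15539875744508574 gap 0.2756406234201281 grip 35.355613231658936 F [-0.327  0.364 -1.225] q [ 62.937  18.103 -46.054 107.367  14.875  60.644  10.774]
shift now-frame cm [0.051 0.059 6.169] target-frame cm [0.049 0.064 6.169] turn [ 0.045  0.016 -0.155]
top p 0.74 dist 18.852355483724732 area 330
(array([ 0.4387, -0.2187,  1.2354]), np.float64(0.450430228208006))
top pipette_a_mid 0.74 [ 0.4325 -0.2195  0.106 ]
scene p 0.85 dist 13.45797708667793 area 237
(array([ 0.4482, -0.2266,  7.8398]), np.float64(0.37257233452239397))
scene pipette_a_mid 0.85 [ 0.4381 -0.2261  0.106 ]
```

View pics/v5.png

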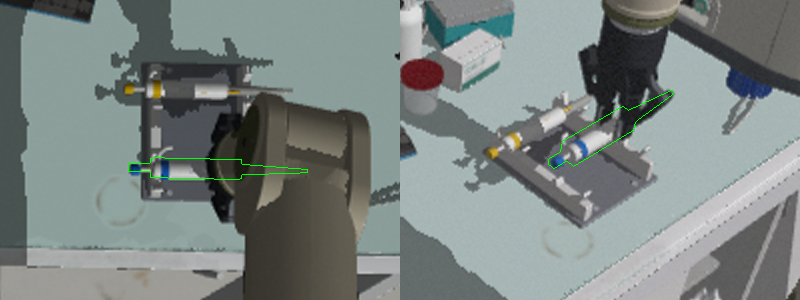

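The blue pipette is held level over the near place with its plunger toward the wide bar, matching the outline. I'll lower it the same way.

>>> drive_tool([
  [[0, 0.06, 1], [0, 0, 0]],
  [[0, 0, 1.5], [0, 0, 0]],
  [[0, 0, 1.5], [0, 0, 0]],
  [[0, 0, 0.9], [0, 0, 0]],
  [[0, 0, 0.4], [0, 0, 0]],
  [[0, 0, 0.2], [0, 0, 0]],
  [[0, 0, 0.2], [0, 0, 0]],
  [[0, 0, 0.15], [0, 0, 0]],
  [[0, 0, 0], [0, 0, 0]],
  [[0, 0, 0], [0, 0, 0]],
])

```text
clock: 20.38
position: [0.4412, -0.2238, 0.0588]
ee_rot: [[0.003, 1.0, 0.003], [1.0, -0.003, -0.003], [-0.003, 0.003, -1.0]]
contact_force: [0.2, -0.6, -0.5]
finger_gap: 0.276
grip_force: 35.4
```

>>> drive_tool([
  [[0, -0.05, 0.2], [0, 0, 0]],
  [[0, 0, 0.15], [0, 0, 0]],
  [[0, 0, 0], [0, 0, 0]],
  [[0, 0, 0], [0, 0, 0]],
])

```text
clock: 20.72
position: [0.4404, -0.2237, 0.0548]
ee_rot: [[0.003, 1.0, 0.002], [1.0, -0.003, -0.002], [-0.002, 0.002, -1.0]]
contact_force: [-0.5, -0.3, -1.0]
finger_gap: 0.277
grip_force: 35.4
```

>>> drive_tool([
  [[0, 0, 0.12], [0, 0, 0]],
  [[0, 0, 0], [0, 0, 0]],
  [[0, 0, 0], [0, 0, 0]],
])

```text
clock: 20.97
position: [0.4405, -0.2237, 0.0537]
ee_rot: [[0.003, 1.0, 0.003], [1.0, -0.003, -0.002], [-0.002, 0.003, -1.0]]
contact_force: [0.6, 0.4, -1.1]
finger_gap: 0.276
grip_force: 35.4
```

>>> drive_tool([
  [[0, 0, 0.1], [0, 0, 0]],
  [[0, 0, 0], [0, 0, 0]],
  [[0, 0, 0], [0, 0, 0]],
])

```text
clock: 21.22
position: [0.4406, -0.2237, 0.0534]
ee_rot: [[0.003, 1.0, 0.002], [1.0, -0.003, -0.003], [-0.003, 0.002, -1.0]]
contact_force: [-4.3, 1.2, 10.4]
finger_gap: 0.273
grip_force: 36.8
```

>>> drive_tool([
  [[0, 0, 0], [0, 0, 0]],
  [[0, 0, 0], [0, 0, 0]],
  [[0, 0, 0], [0, 0, 0]],
  [[0, 0, 0], [0, 0, 0]],
  [[0, 0, 0], [0, 0, 0]],
  [[0, 0, 0], [0, 0, 0]],
], jaw=0.7)

```text
clock: 21.72
position: [0.4404, -0.2237, 0.0526]
ee_rot: [[0.003, 1.0, 0.003], [1.0, -0.003, -0.002], [-0.002, 0.003, -1.0]]
contact_force: [-0.3, 0.4, 0.1]
finger_gap: 0.7
grip_force: 0.0
```

>>> drive_tool([
  [[0, 0, -0.8], [0, 0, 0]],
  [[0, 0, -2], [0, 0, 0]],
  [[0, 0, -3], [0, 0, 0]],
  [[0, 0, -3], [0, 0, 0]],
  [[0, 0, -3], [0, 0, 0]],
  [[3.5, 0, 0], [0, 0, 0]],
  [[3.8, 0, 0], [0, 0, 0]],
  [[3.8, 0, 0], [0, 0, 0]],
  [[3.8, 0, 0], [0, 0, 0]],
  [[3.8, 0, 0], [0, 0, 0]],
  [[3.8, 0, 0], [0, 0, 0]],
  [[3.8, 0, 0], [0, 0, 0]],
])

```text
clock: 22.72
position: [0.4406, 0.0414, 0.1708]
ee_rot: [[0.003, 1.0, 0.004], [1.0, -0.003, -0.003], [-0.003, 0.004, -1.0]]
contact_force: [0.9, -0.1, 0.3]
finger_gap: 0.701
grip_force: 0.0
```

```bash
python3 go.py 0.44 -0.223 0.15 0;python3 held.py 0.44 -0.223 0.0425 v6
```

```text
t 22.7167 pos [0.441 0.041 0.171] psi -0.16460726857928756 gap 0.7009386081537476 grip 0.0 F [ 0.856 -0.132  0.31 ] q [ 46.35    8.257 -59.36  110.279   8.056  65.547 -16.246]
shift now-frame cm [-26.429   0.013   2.168] target-frame cm [-26.436  -0.056   2.08 ] turn [ 0.206  0.191 -0.165]
top p 0.89 dist 4.224211461098971 area 473
(array([ 0.4388, -0.2226,  0.2171]), np.float64(0.7681818181818182))
top pipette_a_mid 0.86 [ 0.4355 -0.215   0.0425]
top pipette_a_nozzle 0.81 [ 0.438  -0.3304  0.0425]
scene p 0.59 dist 3.0769174334619396 area 441
(array([ 0.4388, -0.2251,  0.787 ]), np.float64(0.6864043630697312))
scene pipette_a_mid 0.57 [ 0.4421 -0.2254  0.0425]
scene pipette_a_mid 0.34 [ 0.4341 -0.3424  0.0425]
scene pipette_a_nozzle 0.67 [ 0.4361 -0.3352  0.0425]
```

View pics/v6.png

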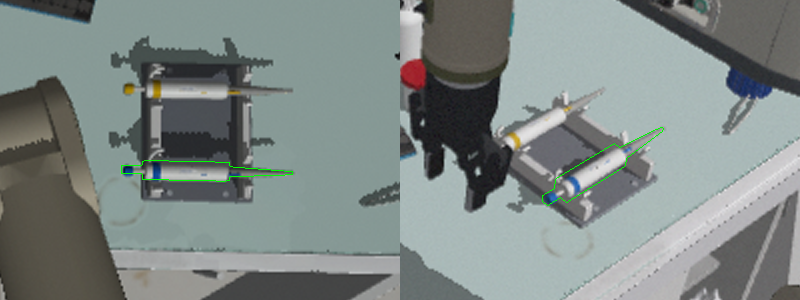

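Both pipettes lie level and parallel in their notches, pointing the same way, with outlines matching the model. The gripper is empty and clear of everything, so I'm handing in.

```bash
python3 -c "
from plant import *
print(sign_off())"
```

```text
the job is handed in; nothing more can be done
None
```

Both pipettes are on the rest, orange in the far place and blue in the near one, pointing the same way; both were set down and let go, the other objects were not touched, and I handed the job in at about 23 s (the judge's verdict was not shown).

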